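# Clamp a stop block to the rip fence with a one-hand ratchet clamp

### The arm

A 6-joint arm with a two-finger parallel gripper is mounted at the origin on a cart in front of the work surface, level with it; the furniture and walls round the work are solid. World frame = base frame: x ahead of the robot, y to its left, z up, the work surface at z = 0. Lengths are in mm, angles in rad, forces in N, time in s.
With the tool pointing down it reaches from about 275 to 825 mm from the base axis. Payload 5.2 kg.
Tool frame: the origin (TCP) lies between the finger pads; the fingertips stand ctrl.tcp_to_tips ahead of it and the grasp point (between the pads) lies 6 mm ahead of it (ctrl.tcp_to_tips is the distance from the TCP to the fingertips, in mm); z points along the fingers, y is the line along which they close (so a half turn about z gives the same grasp; the last joint's range is limited). The gripper opens to 93 mm and grips with 3 to 60 N. Pads are 15 mm wide; open, the fingers measure 128 mm over their backs; the gripper's body (75 mm by 188 mm) begins 65 mm behind the grasp point.
Start: joints at [-1.323, 0.259, 1.535, -0, 1.348, -0.203], TCP at [239.648, -495.05, 243.653] pointing down, gripper open.
Joint ranges: [-3.14, 3.14], [-0.91, 2.08], [0.19, 2.58], [-1.22, 4.36], [0.22, 2.71], [-3.12, 3.12]. Speed limits (rad/s): [2.57, 2.57, 3.14, 3.14, 3.14, 3.14].

### API

Orientations are given as [roll, pitch, yaw] about the fixed x, y, z axes, in that order (R = Rz(yaw) Ry(pitch) Rx(roll)).
In Python, from cell import ctrl gives the robot as it stands. The module is installed in compiled form; this text tells all that it offers.
- The arm moves only by the tool apply_moves, never from a script. Its argument "motion" is one flat list of numbers, 7 for each row, row after row: the opening, from -1 (shut) to 1 (fully open), then the shift along the world's x, y, z in cm, then the turn, a rotation vector about the world's x, y, z in degrees. In form: [gripper, dx, dy, dz, ax, ay, az, gripper, dx, dy, dz, ax, ay, az, ...]. A call has 1 to 12 rows; each row shifts and turns the commanded pose from where the row before left it; what a row does not reach is not made up. A row lasts 1/12 s, in which the tool goes at most 41.7 mm and 7.16 degrees, less where a joint would pass 70% of its speed; a pose out of reach is approached as far as the arm can. A call with a gripper value outside its range is refused whole. The fingers move at their own pace and stop on an object; "newtons" is the grip in N (left out, the last holds). Time passes only in rows, so rows that do not move let the fingers close. It gives the time, the measured TCP pose, the force, the opening and the grip force at its end, in the units of the state.
- ctrl.get_state(): the state, without advancing time (a new reading comes with each control period).
- ctrl.snapshot(name): name is "side" or "top"; returns a dict with "frame" (384x512x3 uint8, red, green, blue), "depth" (384x512 float32, mm along the optical axis (not along the pixel's ray), 0 where there is no reading), "fx", "fy", "cx", "cy" (pixels), "extrinsics" (4x4, takes a point from camera to world coordinates). Camera axes: x right, y down, z forward; pixel columns grow to the right and rows downward; lengths in mm; the calibration is good to about 2 mm. A picture is of the moment at which its call begins.
- ctrl.finish_job(): hands the job in; it is judged then, once.
The state is a dict: "time_s": time; "joint_positions": joint angles; "qd": joint speeds; "joint_efforts": joint torques, N m; "eef_pos": TCP position; "orientation": TCP orientation; "force": force on the tool from outside, world axes, zero at the start; "ft_torque": the same for the moment, N m; "gripper_width": opening from 0.0 (shut) to 1.0 (fully open); "finger_force": force on a finger pad.
Only numpy, scipy, OpenCV 4.12 (cv2) and the standard library are available. Lean on these libraries where they do the work, as an engineer would, in place of code of your own. Each camera call takes 0.05 s, during which the arm holds its last target. There are 200 camera calls.

### The job

Take the dark stop block off the top of the offcut pile without disturbing the rest, and set it down flat on the saw table lengthwise along the left side of the rip fence, crossing under the clamp's bar in the space between fence and jaw. Then pump the clamp's orange trigger, touching neither bar nor jaw, until the jaw's pad has pushed the block flat against the fence and presses it there firmly but gently, never pushing the spring-backed pad fully home. Finish while still holding the trigger squeezed: do not let go at the end.

Things in the scene. Friction and masses are not known exactly. Their poses are not given: they have to be found in the camera images.
- stop_block: Dark mahogany offcut, 45 x 130 x 45 mm, 0.11 to 0.22 kg: the stop block. Origin: centre of its underside; y axis along its 130 mm length, z up. Starts on top of a pile of two pine offcuts, underside 56 mm above the table, lying roughly along world x (within about 0.8 rad).
- pine_mid: Upper pale pine offcut of the pile, 60 x 210 x 28 mm, directly below the stop block; origin centre of underside, y along its length. To be left where it is.
- pine_low: Lower pale pine offcut of the pile, 60 x 210 x 28 mm, on the table; origin centre of underside, y along its length. To be left where it is.
- clamp: Blue head of a one-hand ratchet clamp, saddled immovably on top of the rip fence; axes = world axes. Origin: centre line of the fence's top, below the bar, 90.5 mm above the table. Head 30 mm wide in x, up to 42 mm above the origin; fixed upright grip 26 mm wide in x, its black palm swell reaching 28 mm to -y of the origin, top 111 mm above it.
- fence_foot (a point): Foot of the fence's left (+y) face on the table, level in x with the bar. The rip fence is an aluminium extrusion along world x, 45 mm wide in y, 90 mm high. The block belongs along this face. Above z = 64 mm the saddle's side plate stands 4 mm proud of the face, within 32 mm in x of this point.
- clamp_grip (a point): Where to squeeze, fingers down: between the fixed grip's back face (finger on its -y side) and the trigger's face (finger on its +y side), 68 mm above the clamp's origin. In y midway between the two faces when fully squeezed. Over both faces: 59 mm trigger free, 49 mm fully squeezed. The head's top is 26 mm below this point, the grip's top 43 mm above it.
- trigger: Orange trigger, 24 mm wide in x, hung from a pin (its origin); swings 0.30 rad to -y, 10 mm at its face, against a 5 to 6 N spring. A full, unhurried squeeze moves the jaw about 18 mm towards the fence by 8.8 mm ratchet teeth; a pawl holds it while the trigger springs out. Let it out fully before the next squeeze: fingers centred on clamp_grip must open to 72 mm.
- trigger_face (a point): Point on the trigger's outer (+y) face where the finger presses. Once the block is nipped against the fence the pad presses with about 0.4 x the squeeze force here minus 5 N: squeeze slowly, with 30 to 60 N, never above 90 N. If the trigger comes to the end of its swing (fingers 49 mm apart) instead of stopping short, let it out and squeeze again.
- clamp_bar: Toothed steel bar, 9.5 mm wide in x, along y through the head, 106 to 122 mm above the table, over the place of the block; at its +y end the blue jaw hangs down to 9 mm above the table, 22 mm wide in x, reaching 42 mm behind the pad's face. Slides along y only; its origin is at the clamp's origin when fully open. Not to be pushed by hand.
- jaw_pad: Black rubber pad on the jaw, 30 mm wide in x, 32 mm high, facing the fence (-y). Origin: centre of its face, 24.5 mm above the table, at the clamp's x. Spring-backed: gives 1 mm per 4 N, fully home at 10 mm (40 N). At the start its face is 108 to 132 mm from the fence's left face.

How it is judged (in metres and radians):
On the way, in this order (a step that is already met when the one before it is completed fails the run):
1. the stop block is lifted clear off the pile (height (world z) of stop_block above 0.075 m and contact force between stop_block and pine_mid below 0.05 N and contact force between the fingers and stop_block above 1 N), for 0.2 s.
2. the stop block stands on the table along the fence, under the bar, between fence and pad, and is let go (height (world z) of stop_block below 0.006 m and angle between stop_block's own z axis and vertical below 0.1 rad and x of stop_block in the frame of clamp between -0.05 and 0.05 m and y of stop_block in the frame of clamp above 0.035 m and y of stop_block in the frame of jaw_pad below -0.018 m and angle between the y axis of stop_block and the x axis of clamp, either way round below 0.35 rad and contact force between each of the fingers, jaw_pad and stop_block below 0.1 N), for 0.2 s.
3. squeezing the trigger has brought the pad against the block (contact force between the fingers and trigger above 2 N and contact force between jaw_pad and stop_block above 0.2 N), for 0.05 s.
At the end, for the whole second after the job is handed in: The fingers still squeeze the trigger (over 5 N); the pad presses the block with 4 to 40 N; the block lies flat on the table, flush with the fence's left face (4 mm, 0.04 rad), its middle within 52 mm of the bar along the fence, at rest and untouched by the fingers (contact force between the fingers and trigger above 5 N and contact force between jaw_pad and stop_block between 4 and 40 N and contact force between the fingers and stop_block below 0.1 N and y of stop_block in the frame of clamp between 0.041 and 0.049 m and x of stop_block in the frame of clamp between -0.052 and 0.052 m and angle between the y axis of stop_block and the x axis of clamp, either way round below 0.04 rad and height (world z) of stop_block below 0.006 m and angle between stop_block's own z axis and vertical below 0.06 rad and linear speed of stop_block below 0.01 m/s); the arm keeps its last pose, push and grip.
It fails at once if the spring-backed pad is pushed fully home (over 45 N on the block) (contact force between jaw_pad and stop_block above 45 N).
It fails at once if bar, jaw or pad is pushed by the gripper (contact force between the fingers and clamp_bar above 4 N).
It fails at once if the rest of the pile is disturbed (distance of any of pine_mid, pine_low from where it was at the start of the episode above 0.03 m).
It also fails if it takes over 67 s, if anything falls off the work surface, if the arm or the gripper's body presses on something with over 40 N, if the wrist force passes 120 N, or if a joint passes its speed limit or range.

## Working session

There is one attempt and no reset: what is moved stays moved. The work goes in short steps, Python scripts to look and compute and a tool call to move; the robot and the scene stay as the last step left them, time stands still between calls to the robot, and variables do not carry over. Pictures are saved under pics/ and viewed, at most 10 in all, crops included, and the job is handed in when it is done.

Besides the shell and the picture viewer there is one more tool, called after ">>>" as a command line: name --argument value ..., lists and objects as JSON in quotes. apply_moves: Moves the arm, as the interface text tells. Its arguments: {"type":"object","properties":{"motion":{"type":"array","items":{"type":"number"}},"newtons":{"type":"number"}},"required":["motion"]}

```bash
mkdir -p pics; python3 - <<'E'
from cell import ctrl
import cv2,numpy as np
print(ctrl.tcp_to_tips, ctrl.get_state())
for n in("side","top"):
    s=ctrl.snapshot(n); np.savez(n+'0.npz',**s); cv2.imwrite(f'pics/{n}0.png',s['frame'][:,:,::-1])
    print(n,s['fx'],s['fy'],s['cx'],s['cy'],s['extrinsics'].round(3).tolist())
E
```

```text
25.0 {'time_s': 0.0, 'joint_positions': array([-1.32279636e+00,  2.59322141e-01,  1.53603419e+00, -5.17945591e-06,
        1.34801156e+00, -2.02784814e-01]), 'qd': array([-0.00223227,  0.00015767, -0.00043766, -0.00077584, -0.00033394,
        0.00113518]), 'joint_efforts': array([-1.20011708e-03, -4.37310290e+01, -2.84006560e+01,  7.19694514e-02,
        4.15102893e-02, -1.29020941e-04]), 'eef_pos': array([ 239.5249589 , -494.56416326,  242.84852088]), 'orientation': array([-3.13985277e+00, -3.52584252e-04,  4.50785619e-01]), 'force': array([0.79615438, 0.29978151, 0.34209399]), 'ft_torque': array([-0.01988045,  0.01726582,  0.01259482]), 'finger_force': 0.0, 'gripper_width': 0.9986376187977011}
side 363.22266947151746 363.22266947151746 256.81488677425244 185.39530607601847 [[-0.996, -0.057, 0.066, 493.797], [-0.087, 0.601, -0.794, 619.178], [0.005, -0.797, -0.604, 649.354], [0.0, 0.0, 0.0, 1.0]]
top 403.2526677575251 403.2526677575251 254.27536511135946 197.00473287035135 [[-0.022, -0.996, 0.085, 461.268], [-1.0, 0.022, -0.002, -77.374], [0.001, -0.085, -0.996, 1003.055], [0.0, 0.0, 0.0, 1.0]]
```

View pics/side0.png

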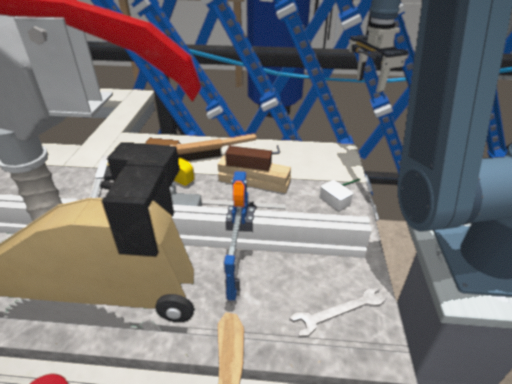

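View pics/top0.png

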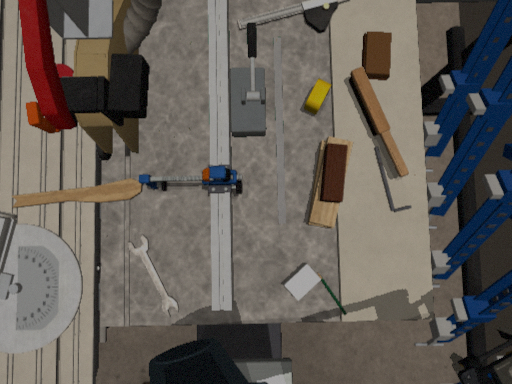

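The top view shows the dark block at about (335,172) on the pile, the clamp head at (220,180) on the fence and the jaw at (147,182). The side view shows the clamp trigger at (239,190) and the saw guard to its left.

```bash
cat > h.py <<'E'
import numpy as np,cv2
def load(n): return dict(np.load(n))
def cloud(s):
    v,u=np.mgrid[:384,:512]; d=s['depth'].astype(float)
    P=np.stack([(u-s['cx'])/s['fx']*d,(v-s['cy'])/s['fy']*d,d],-1)
    W=P@s['extrinsics'][:3,:3].T+s['extrinsics'][:3,3]; W[d==0]=np.nan; return W
def rect(W,m):
    p=W[m]; (c,wh,a)=cv2.minAreaRect(p[:,:2].astype(np.float32)); return np.round(c,1),np.round(wh,1),round(a,1),len(p)
E
python3 - <<'E'
from h import *
for n in('top','side'):
    s=load(n+'0.npz');W=cloud(s);f=s['frame'].astype(int);R,G,B=f[...,0],f[...,1],f[...,2]
    x,y,z=W[...,0],W[...,1],W[...,2]
    print(n)
    box=(x>420)&(x<640)&(y<-200)&(y>-420)
    dark=box&(z>90)&(z<112); print('block top',rect(W,dark),np.nanmedian(z[dark]))
    pin=box&(z>45)&(z<65);print('pine',rect(W,pin),np.nanmedian(z[pin]))
    fen=(z>82)&(z<97)&(y>-120)&(y<80)&(x>200)&(x<430); print('fence',rect(W,fen),np.nanmedian(z[fen]),np.nanpercentile(y[fen],[2,50,98]))
    cl=(x>430)&(x<570)&(y>-120)&(y<250)
    blue=cl&(B>R+50)&(B>G+20); org=cl&(R>B+70)&(R>G+40)
    for k,m in(('blue',blue),('orange',org)):
        print(k,m.sum(),[np.nanpercentile(W[m][:,i],[2,50,98]).round(1).tolist() for i in range(3)])
    jb=blue&(y>80); print('jaw',jb.sum(),[np.nanpercentile(W[jb][:,i],[2,50,98]).round(1).tolist() for i in range(3)])
    grip=cl&(z>175)&(z<215);print('griptop',[np.nanpercentile(W[grip][:,i],[2,50,98]).round(1).tolist() for i in range(3)],grip.sum())
    hb=blue&(y<80);print('head',[np.nanpercentile(W[hb][:,i],[2,50,98]).round(1).tolist() for i in range(3)])
    # tall obstacles near
    for z0 in(60,120,180,240):
        m=(z>z0)&(x>350)&(x<800)&(y>-450)&(y<300)&~((abs(x-500)<45)&(y>-90)&(y<170))
        if m.sum():print('obst',z0,m.sum(),np.nanpercentile(W[m],[1,99],axis=0).round(0).tolist())
s=load('top0.npz')['frame'][:,:,::-1];t=load('side0.npz')['frame'][:,:,::-1]
a=cv2.resize(s[130:240,130:360],None,fx=3,fy=3,interpolation=2); b=cv2.resize(t[130:310,180:310],None,fx=3,fy=3,interpolation=2)
cv2.imwrite('pics/c1.png',a);cv2.imwrite('pics/c2.png',b)
E
```

```text
top
block top (array([ 584. , -261.7]), array([ 45.8, 117.7]), 83.0, 1050) 101.68610521078847
pine (array([ 558.7, -317.6]), array([177.3, 206.3]), 75.9, 934) 56.711967805509346
fence (array([359.2,  -1.4]), array([ 45.2, 141.5]), 89.5, 1278) 91.23850758618636 [-23.51327325  -1.05825781  20.31070026]
blue 21 [[567.7, 569.1, 570.0], [-37.3, -5.6, 30.5], [129.4, 131.9, 175.0]]
orange 0 [nan, nan, nan]
jaw 0 [nan, nan, nan]
griptop [[566.1, 569.0, 569.9], [-22.5, -3.2, 13.0], [176.0, 196.3, 202.1]] 37
head [[567.7, 569.1, 570.0], [-37.3, -5.6, 30.5], [129.4, 131.9, 175.0]]
obst 60 19477 [[370.0, -280.0, 61.0], [797.0, 250.0, 559.0]]
obst 120 13299 [[570.0, -25.0, 122.0], [796.0, 250.0, 560.0]]
obst 180 12172 [[578.0, -6.0, 191.0], [797.0, 248.0, 561.0]]
obst 240 11624 [[608.0, 107.0, 252.0], [797.0, 247.0, 561.0]]
side
block top (array([ 585.3, -259.3]), array([ 51.7, 114. ]), 83.1, 446) 100.24546908621926
pine (array([ 554.8, -311.5]), array([168.8, 216.3]), 0.0, 590) 55.16192196309288
fence (array([360. ,   1.4]), array([ 48. , 137.8]), 89.9, 989) 89.9589676869208 [-20.27546294   6.30359921  24.30212853]
blue 12 [[569.4, 569.5, 569.9], [-1.8, 19.2, 32.7], [116.6, 124.7, 129.1]]
orange 0 [nan, nan, nan]
jaw 0 [nan, nan, nan]
griptop [[569.3, 569.5, 569.7], [10.8, 11.8, 12.9], [188.9, 193.4, 197.9]] 4
head [[569.4, 569.5, 569.9], [-1.8, 19.2, 32.7], [116.6, 124.7, 129.1]]
obst 60 30465 [[380.0, -250.0, 64.0], [798.0, 271.0, 563.0]]
obst 120 24499 [[577.0, 14.0, 123.0], [798.0, 271.0, 564.0]]
obst 180 21256 [[593.0, 19.0, 184.0], [798.0, 271.0, 564.0]]
obst 240 18851 [[613.0, 122.0, 245.0], [798.0, 271.0, 564.0]]
  return np.nanmean(a, axis, out=out, keepdims=keepdims)
```

View pics/c1.png

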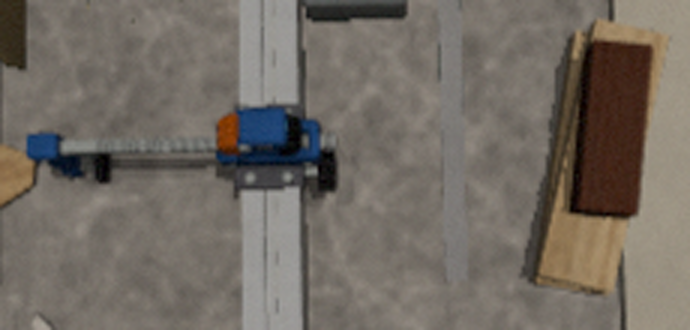

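View pics/c2.png

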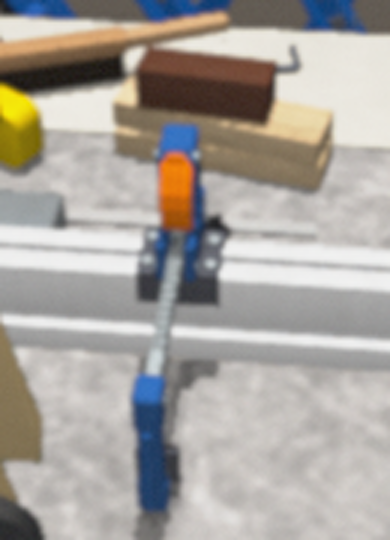

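The crops show the clamp head from above at (265,135), and from the side the orange trigger at (177,190) with the jaw at (150,440). My x window cut the clamp off, so I am remeasuring.

```bash
python3 - <<'E'
from h import *
P=lambda p:np.nanpercentile(p,[2,50,98],axis=0).T.round(1).tolist()
for n in('top','side'):
    s=load(n+'0.npz');W=cloud(s);f=s['frame'].astype(int);R,G,B=f[...,0],f[...,1],f[...,2]
    x,y,z=W[...,0],W[...,1],W[...,2]
    print(n)
    dark=(x>480)&(x<720)&(y<-200)&(y>-420)&(z>94)&(z<112)&(R<120); print('block top',rect(W,dark),np.nanmedian(z[dark]))
    up=(x>480)&(x<750)&(y<-200)&(y>-420)&(z>47)&(z<112); print('pileall',rect(W,up))
    f1=(z>82)&(z<97)&(abs(y)<60)
    for lo,hi in((400,530),(640,720)):
        m=f1&(x>lo)&(x<hi);print('fence',lo,m.sum(),np.nanpercentile(y[m],[1,5,50,95,99]).round(1),np.nanmedian(z[m]).round(1))
    cl=(x>540)&(x<630)&(y>-60)&(y<220)
    blue=cl&(B>R+40)&(B>G+15); org=cl&(R>B+70)&(R>G+40)
    for k,m in(('head-blue',blue&(y<60)&(z>100)),('griptopblue',blue&(y<60)&(z>190)),('orange',org&(y<80)&(z>110)),('jaw',blue&(y>90)),('black',cl&(y<60)&(z>120)&(B<60)),('bar',(abs(x-585)<30)&(y>45)&(y<110)&(z>100))):
        print(k,m.sum(),P(W[m]) if m.any() else 0)
    g=(y>30)&(y<300)&(x>600)&(x<760)
    for lo,hi in((12,60),(60,130),(130,200),(200,300),(300,600)):
        m=g&(z>lo)&(z<hi)
        print('guard',lo,m.sum(),P(W[m])[:2] if m.any() else 0)
E
```

```text
top
block top (array([ 590.2, -262.5]), array([ 45.8, 130.2]), 83.0, 1160) 101.71990724433789
pileall (array([ 612.9, -320.4]), array([199.9, 285.6]), 84.4, 2905)
fence 400 1116 [-23.7 -22.3  -1.7  18.8  20.2] 91.1
fence 640 640 [-23.9 -22.1  -1.   18.7  19.7] 91.0
head-blue 307 [[567.3, 578.7, 594.1], [-38.6, -9.7, 26.9], [129.9, 200.2, 204.1]]
griptopblue 191 [[570.6, 581.4, 594.0], [-21.5, -6.0, 8.6], [197.8, 201.6, 204.3]]
orange 63 [[570.9, 581.5, 591.9], [13.3, 19.0, 26.3], [171.0, 184.0, 193.0]]
jaw 80 [[573.6, 581.5, 589.6], [152.1, 161.5, 172.3], [123.2, 127.1, 130.2]]
black 263 [[566.1, 572.8, 592.0], [-33.4, 0.9, 29.3], [121.0, 170.7, 199.6]]
bar 153 [[576.2, 579.8, 585.9], [46.1, 76.5, 109.0], [108.1, 121.1, 124.6]]
guard 12 0 0
guard 60 554 [[630.4, 669.2, 717.9], [185.9, 245.8, 262.6]]
guard 130 540 [[646.1, 669.5, 705.7], [186.1, 245.4, 260.5]]
guard 200 928 [[661.5, 675.3, 759.1], [108.1, 212.6, 257.3]]
guard 300 8470 [[610.0, 694.6, 757.8], [108.6, 167.3, 228.1]]
side
block top (array([ 592.3, -254.7]), array([ 41.9, 127.1]), 82.2, 373) 100.28192028855676
pileall (ar
[... 238 characters left out ...]
]]
griptopblue 109 [[571.6, 583.2, 595.2], [-18.8, -0.3, 12.1], [195.5, 200.4, 202.1]]
orange 257 [[572.5, 582.9, 594.2], [12.8, 25.4, 31.9], [144.2, 175.1, 195.9]]
jaw 385 [[574.5, 581.8, 591.1], [155.7, 174.4, 180.2], [20.4, 92.7, 127.7]]
black 227 [[572.6, 581.8, 591.8], [13.4, 25.7, 31.9], [143.3, 173.5, 194.0]]
bar 124 [[579.4, 583.1, 588.8], [46.7, 80.0, 108.3], [107.0, 119.7, 122.9]]
guard 12 39 [[694.3, 732.3, 744.4], [215.8, 240.5, 241.8]]
guard 60 1701 [[634.6, 676.3, 755.8], [191.7, 252.9, 272.1]]
guard 130 2419 [[652.2, 687.8, 757.0], [191.5, 252.0, 263.2]]
guard 200 3367 [[666.3, 688.8, 757.8], [176.1, 252.2, 271.2]]
guard 300 10801 [[613.3, 698.2, 758.8], [124.1, 189.3, 270.7]]
```

>>> apply_moves --motion '[1,2.64,1.99,-0.4,0,0,-2.73,1,2.64,1.99,-0.4,0,0,-2.73,1,2.64,1.99,-0.4,0,0,-2.73,1,2.64,1.99,-0.4,0,0,-2.73,1,2.64,1.99,-0.4,0,0,-2.73,1,2.64,1.99,-0.4,0,0,-2.73,1,2.64,1.99,-0.4,0,0,-2.73,1,2.64,1.99,-0.4,0,0,-2.73,1,2.64,1.99,-0.4,0,0,-2.73,1,2.64,1.99,-0.4,0,0,-2.73,1,2.64,1.99,-0.4,0,0,-2.73,1,2.64,1.99,-0.4,0,0,-2.73]' --newtons 40

```text
time_s: 1.1
eef_pos: [557.4, -254.9, 195.0]
orientation: [-3.141, 0.001, -0.123]
force: [0.7, -0.5, -0.2]
gripper_width: 0.999
finger_force: 0.0
```

>>> apply_moves --motion '[1,0,0,0,0,0,0,1,0,0,0,0,0,0,1,0,0,0,0,0,0]'

```text
time_s: 1.35
eef_pos: [555.9, -256.2, 195.1]
orientation: [-3.141, 0.001, -0.12]
force: [-0.7, -0.3, -0.5]
gripper_width: 1.004
finger_force: 0.0
```

>>> apply_moves --motion '[1,0,0,-2.5,0,0,0,1,0,0,-2.5,0,0,0,1,0,0,-2.5,0,0,0,1,0,0,-1.5,0,0,0,1,0,0,-0.7,0,0,0,1,0,0,0,0,0,0,1,0,0,0,0,0,0]'

```text
time_s: 1.93
eef_pos: [556.1, -257.3, 99.3]
orientation: [3.141, -0.0, -0.122]
force: [0.1, 0.5, 0.7]
gripper_width: 1.003
finger_force: 0.0
```

>>> apply_moves --motion '[-1,0,0,0,0,0,0,-1,0,0,0,0,0,0,-1,0,0,0,0,0,0,-1,0,0,0,0,0,0,-1,0,0,0,0,0,0,-1,0,0,0,0,0,0,-1,0,0,0,0,0,0,-1,0,0,0,0,0,0,-1,0,0,0,0,0,0]'

```text
time_s: 2.68
eef_pos: [556.5, -256.2, 98.7]
orientation: [3.142, 0.0, -0.121]
force: [0.4, 0.5, 0.6]
gripper_width: 0.483
finger_force: 39.9
```

>>> apply_moves --motion '[-1,0,0,0.5,0,0,0,-1,0,0,1,0,0,0,-1,0,0,1.5,0,0,0,-1,0,0,2,0,0,0,-1,0,0,2,0,0,0,-1,0,0,1,0,0,0,-1,0,0,0,0,0,0,-1,0,0,0,0,0,0,-1,0,0,0,0,0,0]'

```text
time_s: 3.43
eef_pos: [555.8, -255.8, 177.6]
orientation: [-3.141, 0.002, -0.121]
force: [0.8, 0.5, -2.1]
gripper_width: 0.482
finger_force: 39.9
```

```bash
python3 - <<'E'
from cell import ctrl
from h import *
for n in('top','side'):
    s=ctrl.snapshot(n);np.savez(n+'1.npz',**s);W=cloud(s);x,y,z=np.moveaxis(W,-1,0);f=s['frame'].astype(int);R,B=f[...,0],f[...,2]
    m=(x>480)&(x<720)&(y<-200)&(y>-340)&(z>130)&(z<250)&(R>B+25)&(R<130)
    t=m&(z>np.nanpercentile(z[m],60)-6)
    p=W[m];q=p[p[:,0]>600]; q=q[q[:,2]>np.percentile(q[:,2],50)-4]
    A=np.c_[q[:,0],np.ones(len(q))];print(n,m.sum(),np.nanpercentile(p,[2,50,98],axis=0).T.round(1).tolist(),'z slope',np.linalg.lstsq(A,q[:,2],rcond=None)[0])
    cv2.imwrite(f'pics/{n}1.png',cv2.resize(s['frame'][100:260,200:400,::-1] if n=='top' else s['frame'][60:230,160:360,::-1],None,fx=3,fy=3))
print(ctrl.get_state()['force'],ctrl.get_state()['ft_torque'])
E
```

```text
top 191 [[526.9, 637.7, 654.8], [-268.8, -252.6, -242.3], [144.8, 180.2, 183.0]] z slope [2.81098502e-03 1.78492437e+02]
side 649 [[532.6, 609.2, 653.4], [-279.5, -242.4, -229.1], [140.0, 170.5, 180.5]] z slope [-1.79741624e-03  1.77838907e+02]
[-0.10247041 -0.17417706 -1.09615368] [0.02913196 0.05873882 0.00680411]
```

View pics/side1.png

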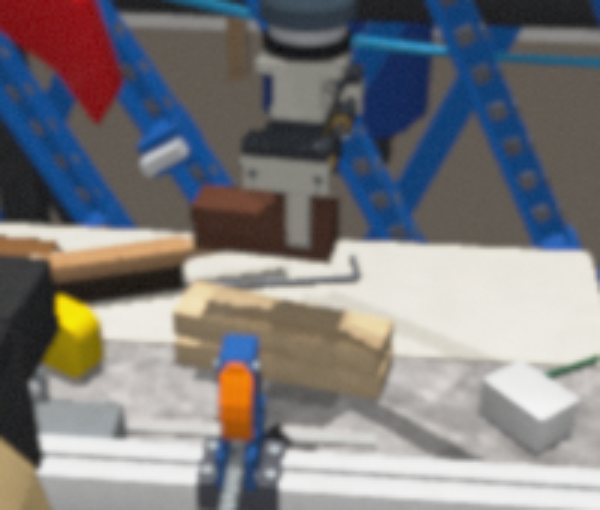

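The side view shows the block held level at (265,215), the pile still square at (285,340), and nothing else moved.

>>> apply_moves --motion '[-1,-2.75,0,0,0,0,1.73,-1,-2.75,0,0,0,0,1.73,-1,-2.75,0,0,0,0,1.73,-1,-2.75,1,0,0,0,1.73,-1,0,2.5,0,0,0,0,-1,0,3,0,0,0,0,-1,0,3,0,0,0,0,-1,0,3,0,0,0,0,-1,0,3,0,0,0,0,-1,0,3,0,0,0,0,-1,0,3,0,0,0,0,-1,0,3,0,0,0,0]'

```text
time_s: 4.53
eef_pos: [445.7, -9.7, 177.9]
orientation: [-3.141, 0.001, -0.0]
force: [-0.2, 0.4, -1.3]
gripper_width: 0.478
finger_force: 39.9
```

>>> apply_moves --motion '[-1,0,3,0,0,0,0,-1,0,3,0,0,0,0,-1,0,2,0,0,0,0,-1,0,1.3,0,0,0,0,-1,0,0,0,0,0,0,-1,0,0,0,0,0,0,-1,0,0,0,0,0,0]'

```text
time_s: 5.12
eef_pos: [446.2, 81.2, 178.2]
orientation: [3.141, 0.001, -0.0]
force: [1.0, -0.3, -1.5]
gripper_width: 0.482
finger_force: 39.9
```

>>> apply_moves --motion '[-1,0,0,-2.5,0,0,0,-1,0,0,-3,0,0,0,-1,0,0,-3,0,0,0,-1,0,0,-2.5,0,0,0,-1,0,0,-1.2,0,0,0,-1,0,0,-0.6,0,0,0,-1,0,0,0,0,0,0,-1,0,0,0,0,0,0]'

```text
time_s: 5.78
eef_pos: [447.0, 81.1, 50.9]
orientation: [3.142, -0.0, -0.001]
force: [0.3, 0.3, -1.1]
gripper_width: 0.479
finger_force: 39.9
```

```bash
python3 - <<'E'
from cell import ctrl
from h import *
for n in('top','side'):
    s=ctrl.snapshot(n);np.savez(n+'2.npz',**s)
    W=cloud(s);x,y,z=np.moveaxis(W,-1,0);f=s['frame'].astype(int);R,G,B=np.moveaxis(f,-1,0)
    m=(x>350)&(x<620)&(y>20)&(y<180)&(z>-10)&(z<75)&(R>B+25)&(R<130)&(G<75)
    print(n,m.sum(),np.nanpercentile(W[m],[2,50,98],axis=0).T.round(1).tolist())
    pad=(x>555)&(x<610)&(y>100)&(y<160)&(z>5)&(z<60)&(R<70);print('pad',pad.sum(),np.nanpercentile(W[pad],[2,50,98],axis=0).T.round(1).tolist() if pad.any() else 0)
    cv2.imwrite(f'pics/{n}2.png',cv2.resize(s['frame'][120:260,120:280,::-1] if n=='top' else s['frame'][150:320,180:360,::-1],None,fx=3.5,fy=3.5))
a=[cv2.imread(f'pics/{n}2.png') for n in('top','side')]
h=min(i.shape[0] for i in a);c=np.hstack([i[:h] for i in a]);cv2.imwrite('pics/both2.png',cv2.resize(c,None,fx=800/c.shape[1],fy=800/c.shape[1]))
E
```

```text
top 383 [[489.8, 523.7, 545.4], [57.7, 76.9, 100.9], [50.3, 53.6, 57.3]]
pad 95 [[566.0, 576.8, 585.8], [136.0, 143.3, 159.0], [16.4, 36.3, 54.6]]
side 627 [[429.1, 509.4, 544.0], [65.8, 102.7, 105.2], [15.6, 44.0, 54.8]]
pad 33 [[571.1, 574.0, 577.9], [143.1, 146.0, 147.5], [10.1, 23.7, 39.6]]
```

View pics/both2.png

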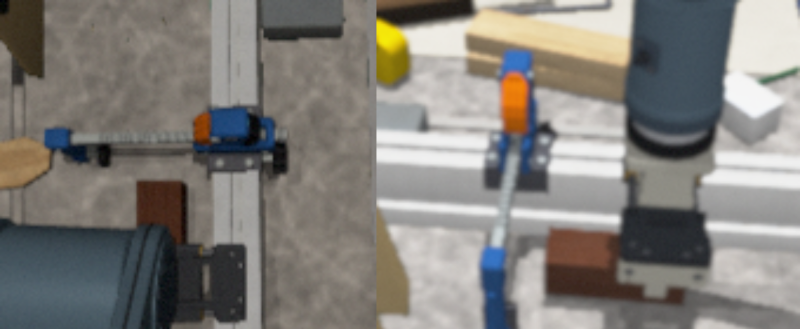

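The block's far end is at (160,182) in the left view, clear of the bar (150,140) and between the fence and the pad at (103,155). I will slide it in under the bar and then set it down.

>>> apply_moves --motion '[-1,0.7,0,0,0,0,0,-1,1.3,0,0,0,0,0,-1,1.5,0,0,0,0,0,-1,1.5,0,0,0,0,0,-1,1.2,0,0,0,0,0,-1,0.8,0,0,0,0,0,-1,0,0,0,0,0,0,-1,0,0,-0.3,0,0,0,-1,0,0,-0.2,0,0,0,-1,0,0,-0.1,0,0,0,-1,0,0,0,0,0,0]'

```text
time_s: 6.8
eef_pos: [515.4, 81.9, 44.2]
orientation: [-3.141, 0.001, -0.0]
force: [0.8, -1.1, -1.6]
gripper_width: 0.481
finger_force: 39.9
```

>>> apply_moves --motion '[-1,0,0,-0.1,0,0,0,-1,0,0,-0.1,0,0,0,-1,0,0,0,0,0,0]'

```text
time_s: 7.05
eef_pos: [516.4, 81.8, 42.7]
orientation: [-3.142, -0.0, -0.0]
force: [0.0, -0.1, -1.2]
gripper_width: 0.48
finger_force: 39.9
```

>>> apply_moves --motion '[-1,0,0,-0.1,0,0,0,-1,0,0,0,0,0,0,-1,0,0,0,0,0,0]'

```text
time_s: 7.3
eef_pos: [516.4, 81.7, 42.6]
orientation: [3.141, -0.0, -0.0]
force: [-3.2, 0.5, 8.4]
gripper_width: 0.484
finger_force: 39.9
```

>>> apply_moves --motion '[0.3,0,0,0,0,0,0,0.3,0,0,0,0,0,0,0.3,0,0,0,0,0,0,0.3,0,0,0,0,0,0,0.3,0,0,0.3,0,0,0,0.3,0,0,1,0,0,0,0.3,0,0,2,0,0,0,0.3,0,0,3,0,0,0,0.3,0,0,3,0,0,0,0.3,0,0,3,0,0,0,0.3,0,0,3,0,0,0,0.3,0,0,3,0,0,0]'

```text
time_s: 8.3
eef_pos: [516.1, 81.8, 227.1]
orientation: [3.142, -0.001, -0.0]
force: [0.6, -0.3, -0.8]
gripper_width: 0.648
finger_force: 0.0
```

>>> apply_moves --motion '[0.3,-2,-2,2,0,0,0,0.3,-2,-3,2,0,0,0,0.3,-2,-3,2,0,0,0,0.3,0,0,0,0,0,0,0.3,0,0,0,0,0,0]'

```text
time_s: 8.72
eef_pos: [456.5, 0.5, 286.9]
orientation: [3.141, -0.004, -0.003]
force: [0.1, 0.1, -0.7]
gripper_width: 0.651
finger_force: 0.0
```

```bash
python3 - <<'E'
from cell import ctrl
from h import *
P=lambda p:np.nanpercentile(p,[2,50,98],axis=0).T.round(1).tolist()
for n in('top','side'):
    s=ctrl.snapshot(n);np.savez(n+'3.npz',**s)
    W=cloud(s);x,y,z=np.moveaxis(W,-1,0);f=s['frame'].astype(int);R,G,B=np.moveaxis(f,-1,0)
    m=(x>440)&(x<640)&(y>20)&(y<180)&(z>37)&(z<55)&(R>B+20)&(R<130)&(G<80)
    print(n,rect(W,m),np.nanmedian(z[m]),P(W[m]))
    g=(x>540)&(x<625)&(y>-60)&(y<60)
    for k,q in(('griptop',g&(z>192)&(z<210)),('orange',g&(R>B+70)&(R>G+40)),('tool',(z>205)&(abs(x-455)<60)&(abs(y)<120)&(z<240))):
        print(k,q.sum(),P(W[q]) if q.any() else 0)
a=[s for s in (np.load('top3.npz')['frame'][120:260,120:280,::-1],np.load('side3.npz')['frame'][150:290,180:340,::-1])]
cv2.imwrite('pics/both3.png',cv2.resize(np.hstack(a),None,fx=2.5,fy=2.5))
E
```

```text
top (array([577.5,  79.7]), array([45.7, 73. ]), 89.3, 423) 45.30265398068093 [[543.7, 570.4, 613.5], [58.5, 78.4, 101.6], [41.7, 45.3, 49.0]]
griptop 238 [[568.1, 581.2, 594.2], [-21.6, -3.7, 13.2], [192.9, 201.0, 204.1]]
orange 66 [[570.1, 580.8, 592.5], [13.2, 18.5, 26.3], [158.3, 182.4, 194.5]]
tool 0 0
side (array([551.9,  84.6]), array([125.7,  45.2]), 0.9, 740) 44.219500638975035 [[491.9, 538.4, 612.1], [64.3, 86.8, 105.4], [37.9, 44.2, 46.6]]
griptop 155 [[570.1, 583.4, 597.5], [-15.9, 5.9, 15.3], [192.3, 200.1, 202.3]]
orange 259 [[572.4, 582.8, 594.1], [12.8, 25.4, 32.3], [144.8, 175.1, 195.7]]
tool 0 0
```

View pics/both3.png

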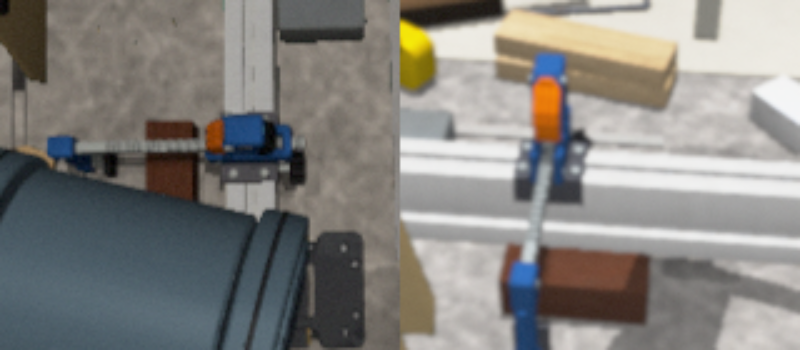

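The block lies flat under the bar: top view (170,160), side view (580,285). It is square to the fence and clear of the pad. Next I go above the grip.

>>> apply_moves --motion '[1,2,0,0,0,0,0,1,2.5,-0.2,-0.5,0,0,0,1,2.5,-0.2,-0.7,0,0,0,1,2.5,0,-1,0,0,0,1,2,0,-0.5,0,0,0,1,1.1,0,0,0,0,0,1,0,0,0,0,0,0,1,0,0,0,0,0,0,1,0,0,0,0,0,0]'

```text
time_s: 9.57
eef_pos: [581.8, -1.3, 256.9]
orientation: [-3.141, 0.002, 0.001]
force: [0.2, -0.4, -0.3]
gripper_width: 1.001
finger_force: 0.0
```

```bash
python3 - <<'E'
from cell import ctrl
from h import *
s=ctrl.get_state();print(s['eef_pos'],s['orientation'],s['gripper_width'])
s=ctrl.snapshot('side');cv2.imwrite('pics/side4.png',cv2.resize(s['frame'][40:300,150:350,::-1],None,fx=2.3,fy=2.3))
W=cloud(s);x,y,z=np.moveaxis(W,-1,0)
m=(abs(x-582)<25)&(z>236)&(z<290)&(y>30)&(y<90);print(m.sum(),np.nanpercentile(W[m],[2,50,98],axis=0).T.round(1).tolist())
E
```

```text
[581.76015832  -1.29409486 256.92819954] [-3.14109275e+00  1.89080918e-03  1.03329165e-03] 1.000536111745722
229 [[573.1, 581.2, 590.8], [50.7, 61.2, 64.1], [240.5, 266.5, 288.9]]
```

View pics/side4.png

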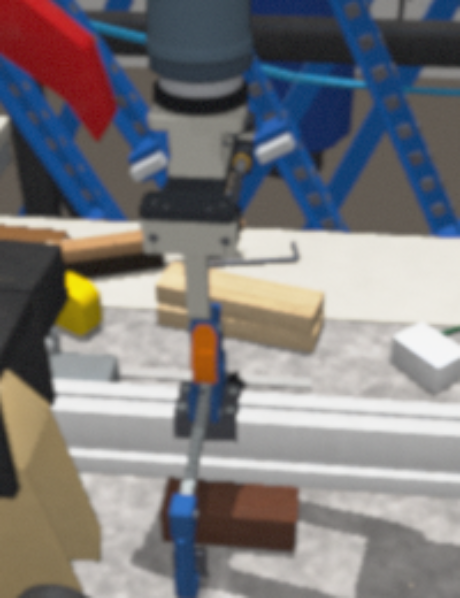

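The gripper sits above the grip, with the finger at (197,280) in line with the trigger at (205,350). I descend now.

>>> apply_moves --motion '[1,0.05,-0.2,-1,0,0,0,1,0,0,-2,0,0,0,1,0,0,-2,0,0,0,1,0,0,-2,0,0,0,1,0,0,-1.2,0,0,0,1,0,0,-0.7,0,0,0,1,0,0,-0.3,0,0,0,1,0,0,0,0,0,0,1,0,0,0,0,0,0]' --newtons 45

```text
time_s: 10.37
eef_pos: [583.3, -4.4, 166.4]
orientation: [3.141, -0.001, -0.0]
force: [0.5, -0.1, 0.6]
gripper_width: 1.004
finger_force: 0.0
```

>>> apply_moves --motion '[0.6,0,0,0,0,0,0,0.5,0,0,0,0,0,0,0.4,0,0,0,0,0,0,0.32,0,0,0,0,0,0,0.29,0,0,0,0,0,0,0.26,0,0,0,0,0,0,0.24,0,0,0,0,0,0,0.24,0,0,0,0,0,0,0.24,0,0,0,0,0,0]'

```text
time_s: 11.12
eef_pos: [583.0, -0.4, 164.8]
orientation: [-3.135, 0.0, 0.0]
force: [3.8, 12.4, -4.6]
gripper_width: 0.62
finger_force: 6.1
```

>>> apply_moves --motion '[0.22,0,0,0,0,0,0,0.2,0,0,0,0,0,0,0.18,0,0,0,0,0,0,0.16,0,0,0,0,0,0,0.14,0,0,0,0,0,0,0.12,0,0,0,0,0,0]'

```text
time_s: 11.62
eef_pos: [583.0, -1.4, 164.3]
orientation: [-3.137, 0.0, 0.001]
force: [3.9, 9.3, -9.1]
gripper_width: 0.574
finger_force: 21.7
```

>>> apply_moves --motion '[0.1,0,0,0,0,0,0,0.08,0,0,0,0,0,0,0.06,0,0,0,0,0,0,0.04,0,0,0,0,0,0,0.02,0,0,0,0,0,0,0,0,0,0,0,0,0,0,0,0,0,0,0,0]'

```text
time_s: 12.2
eef_pos: [582.9, -3.7, 164.4]
orientation: [-3.141, 0.001, 0.0]
force: [4.8, 0.6, -12.7]
gripper_width: 0.523
finger_force: 41.4
```

```bash
cat > j.py <<'E'
from cell import ctrl
from h import *
s=ctrl.snapshot('side');W=cloud(s);x,y,z=np.moveaxis(W,-1,0);R,G,B=np.moveaxis(s['frame'].astype(int),-1,0)
jb=(abs(x-582)<40)&(y>60)&(y<220)&(B>R+40)&(B>G+15)&(z>10);m=(x>440)&(x<640)&(y>10)&(y<180)&(z>37)&(z<55)&(R>B+20)&(R<130)&(G<80)
P=lambda p:np.nanpercentile(p,[2,50,98],axis=0).T.round(1).tolist()
print('jaw',P(W[jb])[1],'block',rect(W,m))
E
python3 j.py
```

```text
jaw [134.1, 154.0, 160.0] block (array([553.9,  84.4]), array([ 44.3, 125.8]), 89.8, 708)
```

The first squeeze moved the jaw about 18 mm, and the fingers ended centred. I let the trigger out and repeat.

>>> apply_moves --motion '[0.1,0,0,0,0,0,0,0.2,0,0,0,0,0,0,0.35,0,0,0,0,0,0,0.5,0,0,0,0,0,0,0.65,0,0,0,0,0,0,0.7,0,0,0,0,0,0,0.7,0,0,0,0,0,0,0.7,0,0,0,0,0,0,0.5,0,0,0,0,0,0,0.4,0,0,0,0,0,0,0.32,0,0,0,0,0,0,0.29,0,0,0,0,0,0]'

```text
time_s: 13.25
eef_pos: [582.7, -1.9, 164.6]
orientation: [-3.137, 0.001, -0.0]
force: [2.9, 8.5, -5.7]
gripper_width: 0.658
finger_force: 4.3
```

>>> apply_moves --motion '[0.26,0,0,0,0,0,0,0.24,0,0,0,0,0,0,0.22,0,0,0,0,0,0,0.2,0,0,0,0,0,0,0.18,0,0,0,0,0,0,0.16,0,0,0,0,0,0,0.14,0,0,0,0,0,0,0.12,0,0,0,0,0,0,0.1,0,0,0,0,0,0,0.08,0,0,0,0,0,0,0.06,0,0,0,0,0,0,0.04,0,0,0,0,0,0]'

```text
time_s: 14.25
eef_pos: [582.6, -3.0, 163.9]
orientation: [-3.14, 0.002, 0.001]
force: [3.3, 4.2, -8.9]
gripper_width: 0.533
finger_force: 29.0
```

>>> apply_moves --motion '[0.02,0,0,0,0,0,0,0,0,0,0,0,0,0,0,0,0,0,0,0,0]'

```text
time_s: 14.5
eef_pos: [582.6, -3.7, 163.9]
orientation: [-3.141, 0.002, 0.0]
force: [4.0, 3.5, -14.1]
gripper_width: 0.52
finger_force: 42.3
```

```bash
python3 j.py
```

```text
jaw [118.4, 136.7, 142.6] block (array([552.4,  81.6]), array([ 43.4, 125.4]), 88.7, 702)
```

>>> apply_moves --motion '[0.1,0,0,0,0,0,0,0.2,0,0,0,0,0,0,0.35,0,0,0,0,0,0,0.5,0,0,0,0,0,0,0.65,0,0,0,0,0,0,0.7,0,0,0,0,0,0,0.7,0,0,0,0,0,0,0.7,0,0,0,0,0,0,0.5,0,0,0,0,0,0,0.4,0,0,0,0,0,0,0.32,0,0,0,0,0,0,0.29,0,0,0,0,0,0]'

```text
time_s: 15.55
eef_pos: [582.7, -1.9, 164.7]
orientation: [-3.137, 0.001, -0.0]
force: [2.3, 9.1, -5.7]
gripper_width: 0.659
finger_force: 4.4
```

>>> apply_moves --motion '[0.26,0,0,0,0,0,0,0.24,0,0,0,0,0,0,0.22,0,0,0,0,0,0,0.2,0,0,0,0,0,0,0.18,0,0,0,0,0,0,0.16,0,0,0,0,0,0,0.14,0,0,0,0,0,0,0.12,0,0,0,0,0,0,0.1,0,0,0,0,0,0,0.08,0,0,0,0,0,0,0.06,0,0,0,0,0,0,0.04,0,0,0,0,0,0]'

```text
time_s: 16.55
eef_pos: [582.6, -2.9, 164.0]
orientation: [-3.14, 0.002, 0.001]
force: [2.8, 5.6, -7.9]
gripper_width: 0.544
finger_force: 30.4
```

>>> apply_moves --motion '[0.02,0,0,0,0,0,0,0,0,0,0,0,0,0,0,0,0,0,0,0,0]'

```text
time_s: 16.8
eef_pos: [582.6, -3.8, 164.0]
orientation: [-3.141, 0.002, 0.0]
force: [4.1, 3.3, -13.2]
gripper_width: 0.52
finger_force: 43.5
```

```bash
python3 j.py
```

```text
jaw [104.0, 119.2, 125.0] block (array([550.2,  66.2]), array([ 43.7, 127. ]), 83.2, 670)
```

>>> apply_moves --motion '[0.1,0,0,0,0,0,0,0.2,0,0,0,0,0,0,0.35,0,0,0,0,0,0,0.5,0,0,0,0,0,0,0.65,0,0,0,0,0,0,0.7,0,0,0,0,0,0,0.7,0,0,0,0,0,0,0.7,0,0,0,0,0,0,0.5,0,0,0,0,0,0,0.4,0,0,0,0,0,0,0.32,0,0,0,0,0,0,0.29,0,0,0,0,0,0]'

```text
time_s: 17.85
eef_pos: [582.7, -1.9, 164.7]
orientation: [-3.137, 0.001, -0.0]
force: [2.9, 9.2, -4.2]
gripper_width: 0.662
finger_force: 4.3
```

>>> apply_moves --motion '[0.26,0,0,0,0,0,0,0.24,0,0,0,0,0,0,0.22,0,0,0,0,0,0,0.2,0,0,0,0,0,0,0.19,0,0,0,0,0,0,0.18,0,0,0,0,0,0,0.17,0,0,0,0,0,0,0.16,0,0,0,0,0,0,0.15,0,0,0,0,0,0,0.14,0,0,0,0,0,0,0.13,0,0,0,0,0,0,0.12,0,0,0,0,0,0]'

```text
time_s: 18.85
eef_pos: [582.6, -1.5, 163.9]
orientation: [-3.138, 0.002, 0.001]
force: [3.1, 9.5, -9.0]
gripper_width: 0.569
finger_force: 17.1
```

```bash
python3 j.py
```

```text
jaw [97.0, 112.7, 118.6] block (array([549.2,  60.4]), array([ 43.5, 126.8]), 79.5, 664)
```

>>> apply_moves --motion '[0.11,0,0,0,0,0,0,0.1,0,0,0,0,0,0,0.09,0,0,0,0,0,0,0.08,0,0,0,0,0,0,0.07,0,0,0,0,0,0,0.06,0,0,0,0,0,0,0.05,0,0,0,0,0,0,0.04,0,0,0,0,0,0]'

```text
time_s: 19.57
eef_pos: [582.6, -3.1, 163.8]
orientation: [-3.14, 0.002, 0.001]
force: [2.6, 4.5, -9.8]
gripper_width: 0.533
finger_force: 28.6
```

>>> apply_moves --motion '[0.03,0,0,0,0,0,0,0.02,0,0,0,0,0,0,0.01,0,0,0,0,0,0,0,0,0,0,0,0,0,0,0,0,0,0,0,0]'

```text
time_s: 19.98
eef_pos: [582.6, -3.8, 163.8]
orientation: [-3.141, 0.002, 0.0]
force: [4.0, 3.1, -11.1]
gripper_width: 0.521
finger_force: 42.6
```

```bash
python3 j.py
```

```text
jaw [85.0, 103.0, 108.8] block (array([549.3,  47.6]), array([ 43.3, 124.4]), 89.8, 648)
```

The block is now flush, but the trigger is at the end of its swing. I let it out and squeeze once more, slowly.

>>> apply_moves --motion '[0.1,0,0,0,0,0,0,0.2,0,0,0,0,0,0,0.35,0,0,0,0,0,0,0.5,0,0,0,0,0,0,0.65,0,0,0,0,0,0,0.7,0,0,0,0,0,0,0.7,0,0,0,0,0,0,0.7,0,0,0,0,0,0,0.5,0,0,0,0,0,0,0.4,0,0,0,0,0,0,0.32,0,0,0,0,0,0,0.29,0,0,0,0,0,0]' --newtons 40

```text
time_s: 21.03
eef_pos: [582.8, -1.1, 164.9]
orientation: [-3.136, 0.0, -0.001]
force: [3.2, 12.6, -3.4]
gripper_width: 0.66
finger_force: 6.2
```

>>> apply_moves --motion '[0.27,0,0,0,0,0,0,0.26,0,0,0,0,0,0,0.25,0,0,0,0,0,0,0.24,0,0,0,0,0,0,0.23,0,0,0,0,0,0,0.22,0,0,0,0,0,0,0.21,0,0,0,0,0,0,0.2,0,0,0,0,0,0,0.19,0,0,0,0,0,0,0.18,0,0,0,0,0,0,0.17,0,0,0,0,0,0,0.16,0,0,0,0,0,0]'

```text
time_s: 22.03
eef_pos: [582.9, -0.2, 164.4]
orientation: [-3.136, 0.001, 0.001]
force: [4.5, 15.4, -5.2]
gripper_width: 0.599
finger_force: 37.6
```

```bash
python3 j.py
```

```text
jaw [84.3, 101.9, 108.0] block (array([549.6,  48.4]), array([123.8,  45.4]), 1.3, 638)
```

>>> apply_moves --motion '[0.15,0,0,0,0,0,0,0.14,0,0,0,0,0,0,0.12,0,0,0,0,0,0,0.1,0,0,0,0,0,0,0.08,0,0,0,0,0,0,0.05,0,0,0,0,0,0,0,0,0,0,0,0,0,0,0,0,0,0,0,0,0,0,0,0,0,0,0,0,0,0,0,0,0,0]'

```text
time_s: 22.92
eef_pos: [582.9, -0.3, 164.3]
orientation: [-3.136, 0.001, 0.001]
force: [3.7, 14.8, -6.8]
gripper_width: 0.598
finger_force: 40.0
```

```bash
python3 j.py; python3 - <<'E'
from cell import ctrl
from h import *
s=ctrl.get_state();print(s['eef_pos'],s['force'],s['gripper_width'],s['finger_force'])
s=ctrl.snapshot('side');cv2.imwrite('pics/side5.png',cv2.resize(s['frame'][140:300,180:340,::-1],None,fx=3.5,fy=3.5))
s=ctrl.snapshot('top');W=cloud(s);x,y,z=np.moveaxis(W,-1,0);R,G,B=np.moveaxis(s['frame'].astype(int),-1,0)
up=(x>480)&(x<720)&(y<-200)&(y>-420)&(z>47)&(z<70);print('pile',rect(W,up))
E
```

```text
jaw [84.2, 101.5, 107.6] block (array([549.5,  48.7]), array([124.2,  44.8]), 0.3, 641)
[ 5.82877804e+02 -2.99048184e-01  1.64326212e+02] [ 3.54700158 15.57151785 -6.78145431] 0.5930315043120943 39.99558448791504
pile (array([ 608.4, -297.7]), array([164.4, 297.6]), 37.7, 2675)
```

View pics/side5.png

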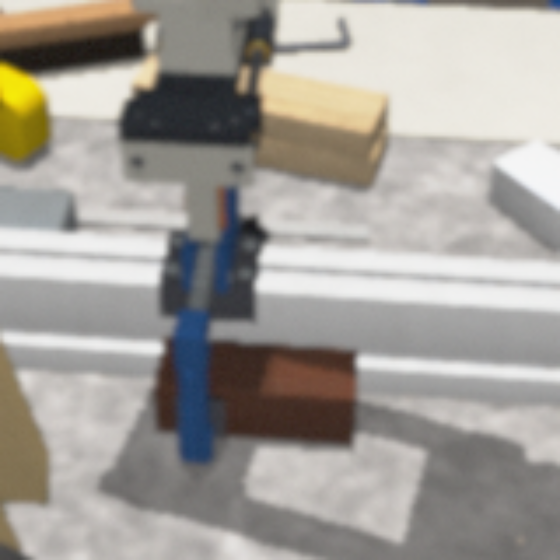

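The side view shows the block (255,395) flush along the fence, with the jaw (195,390) against it and the trigger still squeezed. The trigger stopped short at 55.6 mm with 40 N on the fingers.

```bash
python3 -c "
from cell import ctrl
print(ctrl.finish_job())"
```

```text
the job is handed in; nothing more can be done
None
```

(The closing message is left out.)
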